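# Fit the filter cap on the air-sampling head and hold it home for the leak check

### The arm

A 6-joint arm with a two-finger parallel gripper is mounted at the origin on the work surface. World frame = base frame: x ahead of the robot, y to its left, z up, the work surface at z = 0. Lengths are in m, angles in degrees, forces in N, time in s.
With the tool pointing down it reaches from about 0.325 to 0.9 m from the base axis. Payload 6.1 kg.
Tool frame: the origin (TCP) lies midway between the tips of the shut fingers; the grasp point (between the pads) lies 19 mm behind it (ctrl.grip_depth is the distance from the TCP to the grasp point, in m); z points along the fingers, y is the direction in which the jaws open and shut (so a half turn about z gives the same grasp; the last joint's range is limited). The gripper opens to 87 mm and grips with 3 to 60 N. Pads are 19 mm wide; open, the fingers measure 117 mm over their backs; the gripper's body (75 mm by 190 mm) begins 51 mm behind the grasp point.
Start: joints at [65.254, 12.628, 87.462, -0, 79.91, -7.225], TCP at [0.188, 0.596, 0.223] pointing down, gripper open.
Joint ranges: [-170.65, 170.65], [-52.31, 119.04], [5.05, 147.46], [-71.25, 251.25], [11.57, 151.72], [-153.62, 153.62]. Speed limits (degrees/s): [147.25, 147.25, 172.46, 180, 180, 180].

### API

Orientations are given as a 3x3 rotation matrix whose columns are the frame's x, y, z axes.
In Python, from workcell import ctrl gives the robot as it stands. The module is installed in compiled form; this text tells all that it offers.
- The arm moves only by the tool drive_tool, never from a script. Its argument "deltas" is a list of rows, each a list of 3 entries, a list of its own where there are three numbers: the turn, a rotation vector about the tool's x, y, z in rad, then the shift along the tool's x, y, z in cm, then the opening in per cent of the stroke, from 0 (shut) to 100 (fully open). A call has 1 to 5 rows; each row is the pose to reach, as a shift and turn from the pose commanded when the call began, along the tool's axes at that moment; what a row does not reach only later rows make up. A row lasts 1/8 s, in which the tool goes at most 62.5 mm and 10.7 degrees, less where a joint would pass 70% of its speed; a pose out of reach is approached as far as the arm can. A call with a gripper value outside its range is refused whole. The fingers move at their own pace and stop on an object; "force" is the grip in N (left out, the last holds). Time passes only in rows, so rows that repeat a pose let the fingers close. It gives the time, the measured TCP pose, the force and the opening at its end, in the units of the state.
- ctrl.get_state(): the state, without advancing time (a new reading comes with each control period).
- ctrl.capture(name): name is "scene" or "top" or "wrist"; returns (picture, depth): 384x512x3 uint8, red, green, blue; 384x512 float32, m along the optical axis (not along the pixel's ray), 0 where there is no reading.
- ctrl.camera_info(name): a dict with "fx", "fy", "cx", "cy" (pixels), "k1" (the pictures are not rectified: a ray, as slopes to the right and down, at radius r is drawn at 1 + k1 r^2 times it, then the intrinsics apply), "extrinsics" (4x4, takes a point from camera to world coordinates). Camera axes: x right, y up, looking along -z (the intrinsics and any distortion apply to the point x, -y, -z); pixel columns grow to the right and rows downward; lengths in m; the calibration is good to about 2 mm. A picture is of the moment at which its call begins: read the wrist's pose just before it. camera_info takes no time and is no camera call; for the wrist camera it gives the pose at the moment of the call.
- ctrl.sign_off(): hands the job in, once; it reports no verdict.
The state is a dict: "clock": time; "q": joint angles; "joint_velocities": joint speeds; "joint_torque": joint torques, N m; "position": TCP position; "ee_rot": TCP orientation; "force": force on the tool from outside, world axes, zero at the start; "ft_torque": the same for the moment, N m; "gripper_width": finger opening in m.
Only numpy, scipy, OpenCV 4.12 (cv2) and the standard library are available. Lean on these libraries where they do the work, as an engineer would, in place of code of your own. Each camera call takes 0.05 s, during which the arm holds its last target. There are 200 camera calls.

### The job

Pick up the blue knurled filter cap and put it over the spigot of the air-sampling head; turn it until the keyways hidden inside it drop over the pins, then push it fully home against the sprung seal. Finish while still holding the cap pushed home with the gripper: do not let go, because the spring lifts it again. Do not knock the specimen jar, the culture dish or the tube rack out of place.

Things in the scene. Friction and masses are not known exactly. Their poses are not given: they have to be found in the camera images.
- cap: Loose blue knurled cap, closed top with a white filter disc, 63 mm in diameter, 36 mm tall, 0.08 to 0.17 kg, upright on the bench. Origin: centre of its open underside, z up. Grip it across its diameter from above.
- lip (a point): The cap's hidden lip, the point on its axis 16 mm above its underside, where the lip ends (from there down: 47 mm bore cut by four keyways 9 mm wide, 90 degrees apart; above: 57 mm bore up to the 5 mm thick top). Where the keyways lie around the cap is not known nor told by its axes; at most an eighth of a turn one way or the other, or a quarter turn one way, finds them.
- head: Air-sampling head fixed to the bench: grey round foot 96 mm in diameter, 12 mm high; aluminium body 76 mm in diameter up to its flat shoulder; on it a steel spigot with four brass pins and a red sprung seal. Origin: centre of the foot's underside, z up.
- shoulder (a point): Centre of the head's shoulder, 50 mm above the head's origin. The cap is home when its underside rests here. The spigot above it is 44 mm in diameter and 26 mm high, its top 5 mm tapering to 34 mm.
- pins (a point): Point on the spigot's axis level with the tops of the pins, 64 mm above the head's origin. Four pins 90 degrees apart, 6 mm wide, 5 mm high, stand 4.5 mm out of the spigot. A cap out of line rests here on the pins; in line (within about 3 degrees) it goes 14 mm farther down to the shoulder, the last 6 mm against the seal.
- seal (a joint): Red spring-loaded seal disc, 28 mm in diameter, on top of the spigot; its top stands 87 mm above the head's origin when free. The joint value is its downward travel in m: 0 free, about 0.006 with the cap home. Spring 1500 N/m, about 9 N with the cap home; let go, the cap rises about 5 mm.
- jar: Specimen jar with a green lid, 48 mm in diameter, 75 mm tall, loose; origin at the centre of its underside. Leave alone.
- dish: Closed clear culture dish, 60 mm in diameter, 15 mm tall, loose; origin at the centre of its underside. Leave alone.
- rack: White tube rack with four blue-capped sample tubes, 160 mm (x) by 50 mm (y), 103 mm tall, loose; origin at the centre of its underside. Leave alone.

How it is judged (in metres and radians):
On the way, in this order (a step that is already met when the one before it is completed fails the run):
1. the cap is lifted off the bench (height (world z) of cap above 0.03 m and contact force between the fingers and cap above 1 N), for 0.2 s.
2. the keyways have dropped over the pins: underside at least 4 mm below the pin tops, centred within 3 mm (z of cap in the frame of head below 0.06 m and horizontal distance between cap and head below 0.003 m), for 0.1 s.
At the end, for the whole second after the job is handed in: The cap is held by the fingers (contact over 1.5 N) pushed home: underside within 2.5 mm of the shoulder, centred within 3 mm, upright within about 4.5 degrees, the seal pressed at least 3.5 mm, the cap at rest, through the last second (z of cap in the frame of head below 0.0525 m and horizontal distance between cap and head below 0.003 m and angle between cap's own z axis and vertical below 0.08 rad and value of joint seal above 0.0035 m and contact force between the fingers and cap above 1.5 N and linear speed of cap below 0.02 m/s); the arm keeps its last pose, push and grip.
It fails at once if the specimen jar is knocked out of its place (15 mm) (distance of jar from where it was at the start of the episode above 0.015 m).
It fails at once if the culture dish is knocked out of its place (15 mm) (distance of dish from where it was at the start of the episode above 0.015 m).
It fails at once if the tube rack is knocked out of its place (15 mm) (distance of rack from where it was at the start of the episode above 0.015 m).
It also fails if it takes over 54 s, if anything falls off the work surface, if the arm or the gripper's body presses on something with over 40 N, if the wrist force passes 120 N, or if a joint passes its speed limit or range.

## Working session

There is one attempt and no reset: what is moved stays moved. The work goes in short steps, Python scripts to look and compute and a tool call to move; the robot and the scene stay as the last step left them, time stands still between calls to the robot, and variables do not carry over. Pictures are saved under pics/ and viewed, and the job is handed in when it is done.

Besides the shell and the picture viewer there is one more tool, called after "Emit:" by a JSON object that holds its "op" and its "data". drive_tool: Moves the arm, as the interface text tells. Its arguments: {"type":"object","properties":{"deltas":{"type":"array"},"force":{"type":"number"}},"required":["deltas"]}

```bash
mkdir -p pics; cat > h.py <<'E'
import numpy as np,cv2
from workcell import ctrl
def snap(name,fn):
    info=ctrl.camera_info(name); rgb,d=ctrl.capture(name)
    cv2.imwrite('pics/'+fn+'.png',cv2.cvtColor(rgb,cv2.COLOR_RGB2BGR)); np.savez('pics/'+fn+'.npz',rgb=rgb,d=d,E=np.array(info['extrinsics']),k=[info[x] for x in('fx','fy','cx','cy','k1')])
    return load(fn)
def load(fn):
    z=np.load('pics/'+fn+'.npz'); return z['rgb'],z['d'],z['E'],z['k']
def slopes(uv,k):
    fx,fy,cx,cy,k1=k; K=np.array([[fx,0,cx],[0,fy,cy],[0,0,1.]])
    p=(np.asarray(uv,float).reshape(-1,2)-[cx,cy])/[fx,fy]; s=p.copy()
    for _ in range(20): s=p/(1+k1*(s**2).sum(1,keepdims=True))
    return s
def plane(uv,z,E,k):
    s=slopes(uv,k); r=np.c_[s[:,0],-s[:,1],-np.ones(len(s))]@E[:3,:3].T
    return E[:3,3]+r*((z-E[2,3])/r[:,2])[:,None]
def cloud(d,E,k):
    v,u=np.mgrid[:d.shape[0],:d.shape[1]]; s=slopes(np.c_[u.ravel(),v.ravel()],k); dd=d.ravel()[:,None]
    P=np.c_[s[:,:1]*dd,-s[:,1:]*dd,-dd]@E[:3,:3].T+E[:3,3]
    P[d.ravel()==0]=np.nan
    return P.reshape(*d.shape,3)
E
python3 - <<'E'
from h import *
for n in('scene','top','wrist'): 
    r,d,E,k=snap(n,n+'0'); print(n,E[:3,3],k)
s=ctrl.get_state(); print(s['ee_rot'],s['position'],s['force'])
a=[cv2.imread(f'pics/{n}0.png') for n in('scene','top')]
E
```

```text
scene [1.04511309 0.12704879 0.79630283] [3.85685302e+02 3.85685302e+02 2.49494848e+02 1.84211277e+02
 4.47707968e-02]
top [0.50603355 0.11007039 0.84756632] [ 3.62730717e+02  3.62730717e+02  2.55498584e+02  1.95583714e+02
 -6.50450960e-02]
wrist [0.11308195 0.61930583 0.38371892] [ 2.99284844e+02  2.99284844e+02  2.52657738e+02  1.92891298e+02
 -7.24356504e-02]
[[-9.53610529e-01  3.01042431e-01 -6.43121593e-04]
 [ 3.01043051e-01  9.53609562e-01 -1.37311156e-03]
 [ 1.99922058e-04 -1.50302093e-03 -9.99998850e-01]] [0.18795953 0.59556328 0.22166625] [ 0.04449433 -0.67186051 -0.13149821]
```

View pics/top0.png

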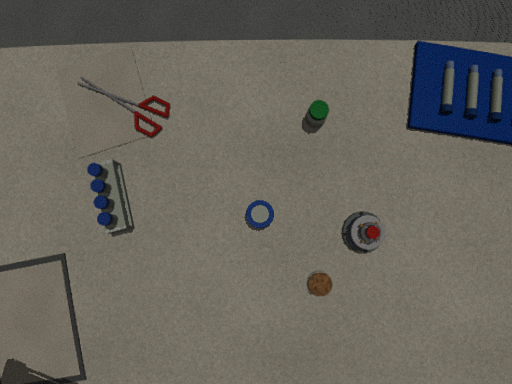

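View pics/scene0.png

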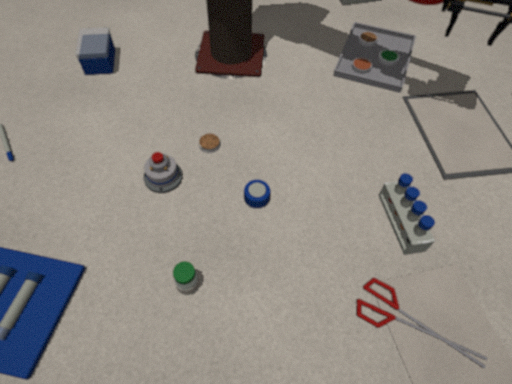

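View pics/wrist0.png

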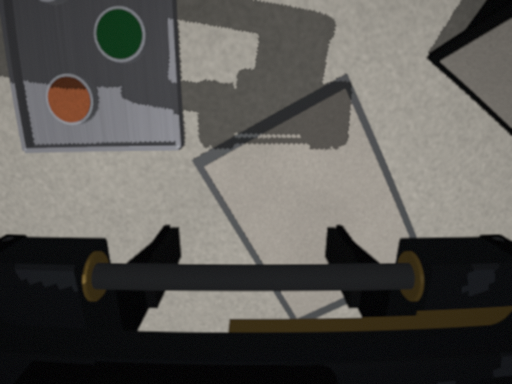

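```bash
python3 - <<'E'
from h import *
for n in('top','scene'):
    r,d,E,k=load(n+'0'); hsv=cv2.cvtColor(r,cv2.COLOR_RGB2HSV); P=cloud(d,E,k)
    def blob(m,near):
        c,l,st,ce=cv2.connectedComponentsWithStats(m.astype(np.uint8)); i=1+np.argmin(np.hypot(*(ce[1:]-near).T)+1e3*(st[1:,4]<15)); return ce[i],st[i,4],l==i
    R=hsv[...,1]>150
    for nm,m,near,z in(('seal',R&((hsv[...,0]<8)|(hsv[...,0]>172)),{'top':(373,232),'scene':(158,157)}[n],.087),
      ('cap',R&(abs(hsv[...,0]-115)<15),{'top':(260,214),'scene':(257,193)}[n],.036),('jar',R&(abs(hsv[...,0]-62)<15),{'top':(318,112),'scene':(184,272)}[n],.075),
      ('dish',(hsv[...,1]>110)&(abs(hsv[...,0]-13)<8),{'top':(320,284),'scene':(209,143)}[n],.01)):
        c,a,mm=blob(m,near)
        if nm=='cap': # white disc inside
            x,y=np.nonzero(mm)[::-1]; w=np.zeros_like(mm,np.uint8); h=cv2.convexHull(np.c_[x,y].astype(np.int32)); cv2.fillConvexPoly(w,h,1); w=(w>0)&(hsv[...,1]<110); c=np.array(np.nonzero(w)[::-1]).mean(1);mm=w
        print(n,nm,c,a,plane(c,z,E,k)[0],np.nanmedian(P[mm],0))
r=cv2.imread('pics/top0.png')[190:275,330:400]; cv2.imwrite('pics/headtop0.png',cv2.resize(r,None,fx=7,fy=7,interpolation=2))
E
```

```text
top seal [372.51111111 231.93333333] 135 [ 0.50045086 -0.11972318  0.087     ] [ 0.50032731 -0.11979254  0.08665285]
top cap [nan nan] 1 [nan nan nan] [nan nan nan]
top jar [318.52255639 109.58646617] 266 [ 0.76739735 -0.01304564  0.075     ] [ 0.76701379 -0.01334678  0.07488966]
top dish [319.8553616  284.05236908] 401 [ 0.38202351 -0.02011864  0.01      ] [ 0.3828567  -0.01950984  0.01496071]
scene seal [157.18823529 157.42352941] 85 [ 0.50374346 -0.11983969  0.087     ] [ 0.50342123 -0.1200956   0.08638742]
scene cap [nan nan] 1 [nan nan nan] [nan nan nan]
scene jar [183.53448276 272.05172414] 174 [ 0.77052526 -0.01382362  0.075     ] [ 0.76967605 -0.01448236  0.07487517]
scene dish [209.09375    140.99479167] 192 [ 0.37846416 -0.02121221  0.01      ] [ 0.38210305 -0.02024667  0.0145634 ]<stdin>:12: RuntimeWarning: Mean of empty slice.
  ret = um.true_divide(
  return np.nanmean(a, axis, out=out, keepdims=keepdims)
```

View pics/headtop0.png

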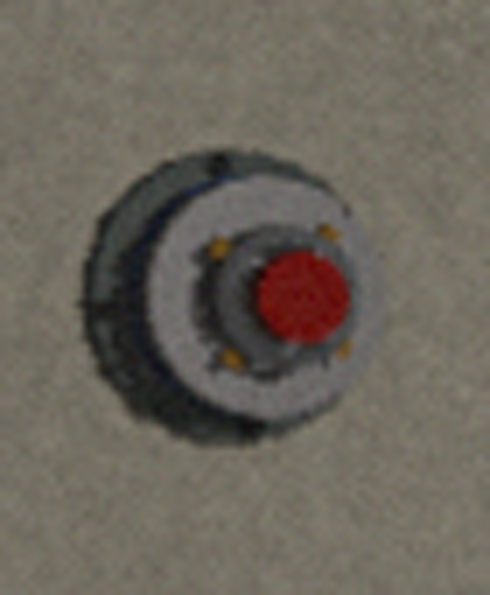

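```bash
python3 - <<'E'
from h import *
for n,c in(('top',(260,214)),('scene',(257,193))):
    r,d,E,k=load(n+'0'); P=cloud(d,E,k); v,u=np.mgrid[:384,:512]
    m=(np.hypot(u-c[0],v-c[1])<25)&(P[...,2]>.03)&(P[...,2]<.04); 
    print(n,plane(c,.036,E,k),np.nanmean(P[m],0),m.sum(),np.nanmin(P[m],0),np.nanmax(P[m],0))
s=ctrl.get_state(); p=np.array([.55,.10,.14]); print(s['ee_rot'].T@(p-s['position'])*100 if 0 else np.array(s['ee_rot']).T@(p-s['position'])*100)
E
```

```text
top [[0.54040015 0.11574708 0.036     ]] [0.54157029 0.11685627 0.03604232] 596 [0.51139784 0.08654157 0.03093449] [0.57209265 0.14731608 0.03963904]
scene [[0.55003585 0.11694279 0.036     ]] [0.54305946 0.11576719 0.03558327] 479 [0.51114968 0.08480359 0.0302731 ] [0.57266838 0.14728372 0.03968119]
[-49.44478185 -36.34615954   8.21137806]
```

Emit:
{"op": "drive_tool", "data": {"deltas": [[[0,0,0],[-4.8,-3.5,0],100],[[0,0,0],[-9.6,-7,0],100],[[0,0,0],[-14.4,-10.5,0],100],[[0,0,0],[-19.2,-14,0],100],[[0,0,0],[-24,-17.5,0],100]]}}

```text
clock: 0.78
position: [0.365, 0.3552, 0.2224]
ee_rot: [[-0.954, 0.301, 0.0], [0.301, 0.954, -0.0], [-0.0, 0.0, -1.0]]
force: [0.9, 0.9, 0.5]
gripper_width: 0.087
```

Emit:
{"op": "drive_tool", "data": {"deltas": [[[0,0,0],[-4.8,-3.5,0],100],[[0,0,0],[-9.6,-7,0],100],[[0,0,0],[-14.4,-10.5,0],100],[[0,0,0],[-19.2,-14,0],100],[[0,0,0],[-24,-17.5,0],100]]}}

```text
clock: 1.4
position: [0.5413, 0.116, 0.2224]
ee_rot: [[-0.954, 0.301, 0.0], [0.301, 0.954, 0.0], [0.0, 0.0, -1.0]]
force: [0.2, 1.0, 0.6]
gripper_width: 0.087
```

Emit:
{"op": "drive_tool", "data": {"deltas": [[[0,0,0.17],[0,0,0],100],[[0,0,0.34],[0,0,0],100],[[0,0,0.51],[0,0,0],100],[[0,0,0.68],[0,0,0],100],[[0,0,0.68],[0,0,0],100]]}}

```text
clock: 2.02
position: [0.5403, 0.1177, 0.2222]
ee_rot: [[-0.553, 0.833, -0.001], [0.833, 0.553, -0.0], [0.0, -0.001, -1.0]]
force: [0.0, 0.2, 0.3]
gripper_width: 0.087
```

Emit:
{"op": "drive_tool", "data": {"deltas": [[[0,0,0.17],[0,0,0],100],[[0,0,0.34],[0,0,0],100],[[0,0,0.51],[0,0,0],100],[[0,0,0.68],[0,0,0],100],[[0,0,0.68],[0,0,0],100]]}}

```text
clock: 2.65
position: [0.5404, 0.1178, 0.2224]
ee_rot: [[0.09, 0.996, -0.0], [0.996, -0.09, -0.0], [-0.0, -0.0, -1.0]]
force: [-1.1, 0.0, 0.4]
gripper_width: 0.0869
```

```bash
python3 - <<'E'
from h import *
r,d,E,k=snap('wrist','w1'); s=ctrl.get_state(); print(s['clock'],s['q'],s['position'],s['force'],E[:3,3]); print(np.round(s['ee_rot'],4))
E
```

```text
2.7 [ 4.12248630e+00  2.82226177e+00  9.83037254e+01 -2.82435381e-03
  7.88884878e+01  9.22597837e+00] [0.54040858 0.11773743 0.22243558] [ 0.50648519 -0.02898523  0.11352158] [0.5479662  0.19621465 0.38454585]
[[ 8.89e-02  9.96e-01 -2.00e-04]
 [ 9.96e-01 -8.89e-02 -1.00e-04]
 [-1.00e-04 -2.00e-04 -1.00e+00]]
```

View pics/w1.png

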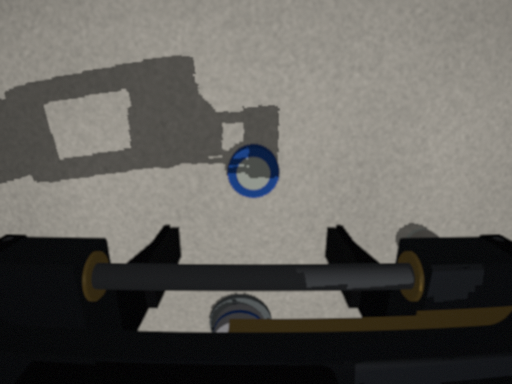

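```bash
python3 - <<'E'
from h import *
r,d,E,k=load('w1'); hsv=cv2.cvtColor(r,cv2.COLOR_RGB2HSV)
m=((hsv[...,1]>120)&(abs(hsv[...,0]-115)<15)).astype(np.uint8); m[220:]=0
c=max(cv2.findContours(m,0,1)[0],key=cv2.contourArea); e=cv2.fitEllipse(c); print(e)
P=cloud(d,E,k); print(plane(e[0],.036,E,k)); v,u=np.mgrid[:384,:512]
q=(np.hypot(u-253,v-170)<30)&(abs(P[...,2]-.036)<.006); print(np.nanmean(P[q],0),np.nanmin(P[q],0),np.nanmax(P[q],0))
s=ctrl.get_state();print(np.array(s['ee_rot']).T@(plane(e[0],.036,E,k)[0]-s['position'])*100)
E
```

```text
Traceback (most recent call last):
ValueError: max() iterable argument is empty
```

```bash
cat > cap.py <<'E'
from h import *
def cap(fn,z=.036,vmax=384):
    r,d,E,k=load(fn); hsv=cv2.cvtColor(r,cv2.COLOR_RGB2HSV)
    m=cv2.inRange(hsv,(100,120,30),(130,255,255)); m[vmax:]=0
    c=max(cv2.findContours(m,0,1)[0],key=cv2.contourArea); e=cv2.fitEllipse(c)
    return e,plane(e[0],z,E,k)[0],cloud(d,E,k)
E
python3 - <<'E'
from cap import *
e,p,P=cap('w1',vmax=220); v,u=np.mgrid[:384,:512]
q=(np.hypot(u-253,v-170)<30)&(abs(P[...,2]-.036)<.006); print(e,p,np.nanmean(P[q],0),np.nanmin(P[q],0),np.nanmax(P[q],0))
s=ctrl.get_state();print(np.array(s['ee_rot']).T@(p-s['position'])*100)
E
```

```text
((252.8150177001953, 170.76148986816406), (49.49283218383789, 51.60560607910156), 175.3619842529297) [0.54096462 0.11950964 0.036     ] [0.54087819 0.11836731 0.0359843 ] [0.50920269 0.08543108 0.03011436] [0.57236974 0.14874325 0.03849125]
[ 0.18310916  0.04412535 18.64353189]
```

Emit:
{"op": "drive_tool", "data": {"deltas": [[[0,0,0],[0,0,5],100],[[0,0,0],[0,0,10],100],[[0,0,0],[0,0,14],100],[[0,0,0],[0,0,17],100],[[0,0,0],[0,0,18],100]]}}

```text
clock: 3.32
position: [0.5387, 0.1176, 0.0403]
ee_rot: [[0.091, 0.996, -0.004], [0.996, -0.091, -0.0], [-0.001, -0.004, -1.0]]
force: [-0.5, -0.3, -0.2]
gripper_width: 0.0872
```

Emit:
{"op": "drive_tool", "data": {"deltas": [[[0,0,0],[0,0,1.5],100],[[0,0,0],[0,0,2.8],100],[[0,0,0],[0,0,3.5],100],[[0,0,0],[0,0,3.5],100],[[0,0,0],[0,0,3.5],60]], "force": 35}}

```text
clock: 3.95
position: [0.541, 0.1178, 0.0081]
ee_rot: [[0.095, 0.996, 0.001], [0.996, -0.095, 0.0], [0.0, 0.001, -1.0]]
force: [0.8, -0.7, 0.5]
gripper_width: 0.0825
```

Emit:
{"op": "drive_tool", "data": {"deltas": [[[0,0,0],[0,0,0],20],[[0,0,0],[0,0,0],20],[[0,0,0],[0,0,0],20],[[0,0,0],[0,0,0],20],[[0,0,0],[0,0,0],20]]}}

```text
clock: 4.58
position: [0.5408, 0.1178, 0.0079]
ee_rot: [[0.095, 0.995, 0.0], [0.995, -0.095, 0.0], [0.0, 0.0, -1.0]]
force: [-0.9, -0.1, 4.2]
gripper_width: 0.0619
```

Emit:
{"op": "drive_tool", "data": {"deltas": [[[0,0,0],[0,0,-2],20],[[0,0,0],[0,0,-5],20],[[0,0,0],[0,0,-9],20],[[0,0,0],[0,0,-13],20],[[0,0,0],[0,0,-15],20]]}}

```text
clock: 5.2
position: [0.5415, 0.1178, 0.1598]
ee_rot: [[0.095, 0.995, 0.003], [0.995, -0.095, 0.0], [0.0, 0.003, -1.0]]
force: [0.4, -0.2, -0.4]
gripper_width: 0.0622
```

Emit:
{"op": "drive_tool", "data": {"deltas": [[[0,0,0],[-4,0,0],20],[[0,0,0],[-8,0,0],20],[[0,0,0],[-12,-0.2,0],20],[[0,0,0],[-16,-0.4,0],20],[[0,0,0],[-20,-0.5,0],20]]}}

```text
clock: 5.82
position: [0.5159, -0.082, 0.157]
ee_rot: [[0.095, 0.996, -0.001], [0.996, -0.095, 0.0], [0.0, -0.001, -1.0]]
force: [0.6, 0.4, -1.4]
gripper_width: 0.0619
```

Emit:
{"op": "drive_tool", "data": {"deltas": [[[0,0,0],[-4,0,0],20],[[0,0,0],[-8,0,0],20],[[0,0,0],[-11,-0.4,0],20],[[0,0,0],[-12,-0.4,0],20],[[0,0,0],[-12,-0.4,0],20]]}}

```text
clock: 6.45
position: [0.501, -0.2, 0.1571]
ee_rot: [[0.096, 0.995, -0.001], [0.995, -0.096, 0.001], [0.001, -0.001, -1.0]]
force: [0.9, 0.4, -1.1]
gripper_width: 0.0618
```

```bash
python3 - <<'E'
from h import *
r,d,E,k=snap('wrist','w2'); s=ctrl.get_state(); print(s['clock'],s['q'],s['position'],s['force'],E[:3,3],s['gripper_width'])
hsv=cv2.cvtColor(r,cv2.COLOR_RGB2HSV)
m=cv2.inRange(hsv,(0,150,50),(8,255,255))|cv2.inRange(hsv,(172,150,50),(180,255,255))
c=max(cv2.findContours(m,0,1)[0],key=cv2.contourArea); e=cv2.fitEllipse(c); print(e,plane(e[0],.087,E,k))
P=cloud(d,E,k); q=(abs(P[...,2]-.05)<.003)&(np.hypot(P[...,0]-.502,P[...,1]+.12)<.05); print(np.nanmean(P[q],0),np.nanmin(P[q],0),np.nanmax(P[q],0))
m=cv2.inRange(hsv,(12,100,40),(32,255,255)); n,l,st,ce=cv2.connectedComponentsWithStats(m)
for i in range(1,n):
  if st[i,4]>15: print(ce[i],st[i,4],plane(ce[i],.064,E,k))
E
```

```text
6.5 [-3.00871825e+01  4.21860786e+00  1.04084024e+02  3.13851674e-02
  7.17447504e+01 -2.46450256e+01] [ 0.50113848 -0.19930468  0.1571763 ] [ 0.20961424 -0.13529794 -1.70800633] [ 0.509043   -0.12165208  0.3193496 ] 0.06225005143771439
((240.87313842773438, 104.10186767578125), (33.96720886230469, 35.73979187011719), 164.78028869628906) [[ 0.50007372 -0.12087335  0.087     ]]
[ 0.5005311  -0.11961021  0.05002481] [ 0.46271207 -0.1584522   0.04712906] [ 0.53739021 -0.08318399  0.05246127]
[108.77919075  16.21791908] 1730 [[ 0.40266615 -0.04205045  0.064     ]]
[257.8         78.36666667] 30 [[ 0.51492335 -0.10203656  0.064     ]]
[216.28571429  87.19047619] 21 [[ 0.48070317 -0.10549876  0.064     ]]
[265.76666667 121.1       ] 30 [[ 0.51839307 -0.13647659  0.064     ]]
[225.4516129  129.19354839] 31 [[ 0.48410776 -0.13982298  0.064     ]]
[132.55077453 277.01032702] 581 [[ 0.37441766 -0.2728371   0.064     ]]
[372.86308492 277.00866551] 577 [[ 0.61165239 -0.29579122  0.064     ]]
[345.56040495 322.54600675] 4445 [[ 0.58468978 -0.34830119  0.064     ]]
```

View pics/w2.png

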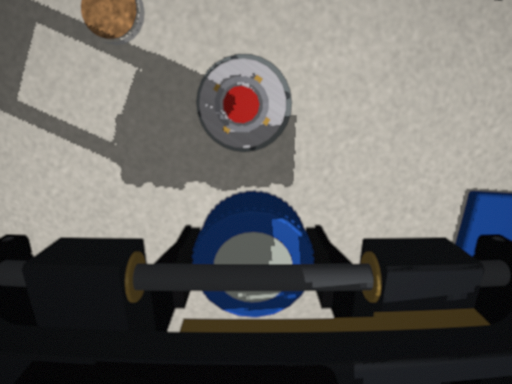

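```bash
python3 - <<'E'
from h import *
from scipy.optimize import least_squares
r,d,E,k=load('w2'); P=cloud(d,E,k); s=ctrl.get_state(); R=np.array(s['ee_rot'])
L=(P-s['position'])@R
zt=-.028
v,u=np.mgrid[:384,:512]
q=(u>190)&(u<315)&(v>185)&(v<260)&(abs(L[...,2]-zt)<.003)&(abs(L[...,1])<.034)&(L[...,0]>-.02)
pts=L[q]; print(len(pts),np.median(pts[:,2]))
# outer rim: for angular bins take max radius
a=np.degrees(np.arctan2(pts[:,1],pts[:,0])); ra=np.hypot(pts[:,0],pts[:,1])
rim=np.array([pts[(a//6)==b][np.argmax(ra[(a//6)==b])][:2] for b in np.unique(a//6) if -75<b*6<75])
f=least_squares(lambda p:np.hypot(rim[:,0]-p[0],rim[:,1]-p[1])-p[2],[0,0,.031],loss='soft_l1',f_scale=.0005); print(f.x,rim*1e3)
hsv=cv2.cvtColor(r,cv2.COLOR_RGB2HSV); w=q&(hsv[...,1]<90); pw=L[w]; print(pw.min(0),pw.max(0))
E
```

```text
4821 -0.02814485827112404
[-0.00112925  0.00010058  0.0314196 ] [[ 11.30960467 -28.84352777]
 [ 15.10725191 -26.62367348]
 [ 15.68346728 -26.5799965 ]
 [ 18.69125798 -24.30759926]
 [ 21.72753052 -21.73944744]
 [ 24.13530848 -18.58582155]
 [ 24.60682222 -17.60488783]
 [ 26.27883001 -14.10485844]
 [ 28.17246669 -11.66345053]
 [ 28.4800359   -6.83709947]
 [ 30.13993004  -3.4119623 ]
 [ 30.27207736  -2.91969718]
 [ 30.62551859   0.45283838]
 [ 30.32186816   5.26225947]
 [ 29.64578376   8.18239674]
 [ 27.42266364  12.13269598]
 [ 27.38012498  13.11745709]
 [ 25.863121    16.56584598]
 [ 23.07625973  20.47007518]
 [ 20.77608213  21.26409911]
 [ 19.69145575  23.1413701 ]
 [ 16.90499213  25.79079416]
 [ 13.57742059  27.98794052]
 [ 10.30467327  29.66863378]
 [  6.85867288  30.40974114]]
[ 0.00290688 -0.03114669 -0.03061158] [ 0.0188645   0.03173317 -0.02500496]
```

Emit:
{"op": "drive_tool", "data": {"deltas": [[[0,0,0],[2.5,-0.3,0],20],[[0,0,0],[5,-0.6,0],20],[[0,0,0],[7,-0.8,0],20],[[0,0,0],[7.9,-0.85,0],20],[[0,0,0],[7.9,-0.85,0],20]]}}

```text
clock: 7.12
position: [0.5005, -0.1199, 0.1577]
ee_rot: [[0.093, 0.996, 0.0], [0.996, -0.093, -0.0], [-0.0, 0.0, -1.0]]
force: [-0.1, -0.8, -0.9]
gripper_width: 0.062
```

Emit:
{"op": "drive_tool", "data": {"deltas": [[[0,0,0],[0,0,2],20],[[0,0,0],[0,0,4],20],[[0,0,0],[0,0,6],20],[[0,0,0],[0,0,7],20],[[0,0,0],[0,0,7],20]]}}

```text
clock: 7.75
position: [0.4998, -0.1207, 0.0869]
ee_rot: [[0.095, 0.995, -0.001], [0.995, -0.095, 0.0], [0.0, -0.001, -1.0]]
force: [0.6, 0.8, -0.8]
gripper_width: 0.0621
```

```bash
python3 - <<'E'
from h import *
r,d,E,k=snap('scene','s1'); s=ctrl.get_state(); print(s['clock'],s['position'],s['force'],s['ft_torque'])
cv2.imwrite('pics/s1c.png',cv2.resize(cv2.imread('pics/s1.png')[100:230,90:260],None,fx=4,fy=4,interpolation=2))
E
```

```text
7.8 [ 0.50037612 -0.12090049  0.08774848] [-0.07567086 -0.95817358  0.14223386] [-0.10925601  0.05452689  0.01698982]
```

View pics/s1c.png

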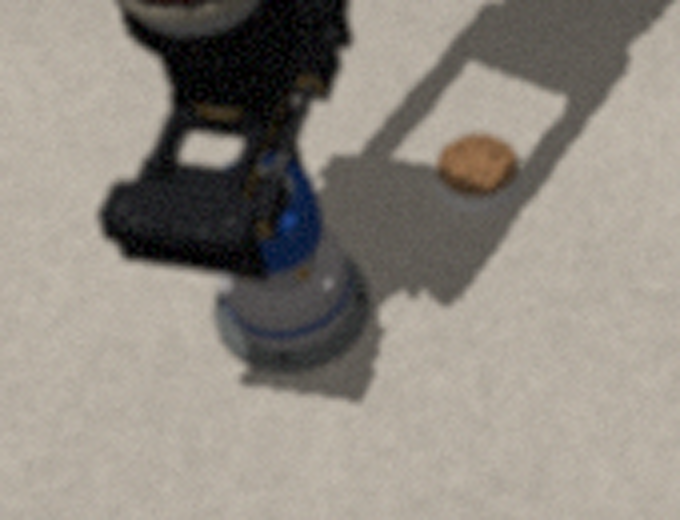

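Emit:
{"op": "drive_tool", "data": {"deltas": [[[0,0,0],[0,0,0.4],20],[[0,0,0],[0,0,0.8],20],[[0,0,0],[0,0,1.1],20],[[0,0,0],[0,0,1.3],20],[[0,0,0],[0,0,1.3],20]]}}

```text
clock: 8.43
position: [0.5001, -0.1204, 0.0743]
ee_rot: [[0.095, 0.995, -0.0], [0.995, -0.095, 0.0], [0.0, -0.0, -1.0]]
force: [-0.7, -0.8, -0.7]
gripper_width: 0.0624
```

Emit:
{"op": "drive_tool", "data": {"deltas": [[[0,0,0],[0,0,0.1],20],[[0,0,0],[0,0,0.2],20],[[0,0,0],[0,0,0.3],20],[[0,0,0],[0,0,0.3],20]]}}

```text
clock: 8.93
position: [0.5003, -0.1206, 0.0718]
ee_rot: [[0.095, 0.995, 0.0], [0.995, -0.095, -0.0], [-0.0, 0.0, -1.0]]
force: [-1.7, 0.5, 2.7]
gripper_width: 0.0619
```

Emit:
{"op": "drive_tool", "data": {"deltas": [[[0,0,0],[0,0,0.1],20],[[0,0,0],[0,0,0.1],20],[[0,0,0.03],[0,0,0.1],20],[[0,0,0.06],[0,0,0.1],20],[[0,0,0.09],[0,0,0.1],20]]}}

```text
clock: 9.55
position: [0.5008, -0.1209, 0.0718]
ee_rot: [[0.184, 0.983, 0.001], [0.983, -0.184, -0.001], [-0.001, 0.001, -1.0]]
force: [-3.0, -0.9, 8.2]
gripper_width: 0.0619
```

Emit:
{"op": "drive_tool", "data": {"deltas": [[[0,0,0.035],[0,0,0],20],[[0,0,0.07],[0,0,0],20],[[0,0,0.105],[0,0,0],20],[[0,0,0.14],[0,0,0],20],[[0,0,0.175],[0,0,0],20]]}}

```text
clock: 10.18
position: [0.5009, -0.1211, 0.0718]
ee_rot: [[0.353, 0.936, 0.001], [0.936, -0.353, -0.001], [-0.001, 0.002, -1.0]]
force: [-3.1, -0.2, 7.9]
gripper_width: 0.062
```

Emit:
{"op": "drive_tool", "data": {"deltas": [[[0,0,0.035],[0,0,0],20],[[0,0,0.07],[0,0,0],20],[[0,0,0.105],[0,0,0],20],[[0,0,0.14],[0,0,0],20],[[0,0,0.175],[0,0,0],20]]}}

```text
clock: 10.8
position: [0.5011, -0.121, 0.0718]
ee_rot: [[0.511, 0.86, 0.002], [0.86, -0.511, -0.001], [-0.0, 0.002, -1.0]]
force: [-2.0, -0.3, 7.5]
gripper_width: 0.062
```

Emit:
{"op": "drive_tool", "data": {"deltas": [[[0,0,0.035],[0,0,0],20],[[0,0,0.07],[0,0,0],20],[[0,0,0.105],[0,0,0],20],[[0,0,0.14],[0,0,0],20],[[0,0,0.175],[0,0,0],20]]}}

```text
clock: 11.42
position: [0.5011, -0.1211, 0.0718]
ee_rot: [[0.652, 0.758, 0.002], [0.758, -0.652, -0.001], [0.0, 0.002, -1.0]]
force: [-1.5, -0.2, 7.6]
gripper_width: 0.0624
```

Emit:
{"op": "drive_tool", "data": {"deltas": [[[0,0,0.035],[0,0,0],20],[[0,0,0.07],[0,0,0],20],[[0,0,0.105],[0,0,0],20],[[0,0,0.14],[0,0,0],20],[[0,0,0.175],[0,0,0],20]]}}

```text
clock: 12.05
position: [0.5015, -0.1212, 0.0717]
ee_rot: [[0.775, 0.633, 0.003], [0.633, -0.775, -0.001], [0.001, 0.003, -1.0]]
force: [0.7, -0.5, 4.7]
gripper_width: 0.0621
```

Emit:
{"op": "drive_tool", "data": {"deltas": [[[0,0,0.02],[0,0,0.05],20],[[0,0,0.04],[0,0,0.05],20],[[0,0,0.06],[0,0,0.05],20],[[0,0,0.08],[0,0,0.05],20]]}}

```text
clock: 12.55
position: [0.5015, -0.1214, 0.0714]
ee_rot: [[0.822, 0.569, 0.003], [0.569, -0.822, -0.002], [0.001, 0.003, -1.0]]
force: [-0.3, -1.8, 5.4]
gripper_width: 0.0621
```

Emit:
{"op": "drive_tool", "data": {"deltas": [[[0,0,0.03],[0,0,0.05],20],[[0,0,0.06],[0,0,0.05],20],[[0,0,0.09],[0,0,0.05],20],[[0,0,0.12],[0,0,0.05],20],[[0,0,0.15],[0,0,0.05],20]]}}

```text
clock: 13.18
position: [0.5001, -0.1204, 0.0692]
ee_rot: [[0.899, 0.439, -0.0], [0.439, -0.899, 0.0], [-0.0, -0.0, -1.0]]
force: [1.1, -1.1, -2.9]
gripper_width: 0.062
```

```bash
python3 - <<'E'
from h import *
s=ctrl.get_state(); print(s['clock'],s['q'],s['position'],s['force'],s['ft_torque'])
snap('wrist','w3')
E
```

```text
13.175 [-2.23287866e+01  7.29210984e+00  1.11228849e+02  5.99239312e-03
  6.14917497e+01  4.16552468e+01] [ 0.50013499 -0.12040864  0.06915219] [ 1.10549444 -1.11778926 -2.87560027] [-0.20740286 -0.10117018  0.13294223]
```

View pics/w3.png

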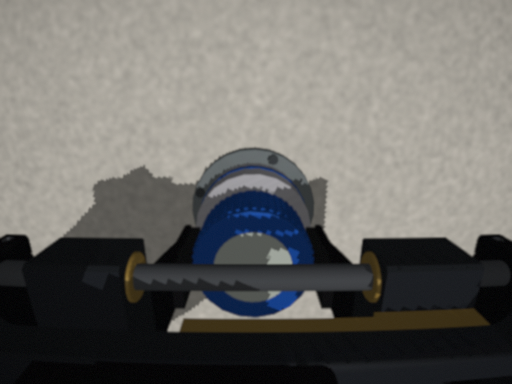

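Emit:
{"op": "drive_tool", "data": {"deltas": [[[0,0,0],[0,0,0.15],20],[[0,0,0],[0,0,0.3],20],[[0,0,0],[0,0,0.45],20],[[0,0,0],[0,0,0.6],20],[[0,0,0],[0,0,0.6],20]], "force": 45}}

```text
clock: 13.85
position: [0.5003, -0.1205, 0.0634]
ee_rot: [[0.898, 0.44, 0.0], [0.44, -0.898, 0.0], [0.0, -0.0, -1.0]]
force: [1.1, 0.6, 0.2]
gripper_width: 0.0618
```

Emit:
{"op": "drive_tool", "data": {"deltas": [[[0,0,0],[0,0,0.15],20],[[0,0,0],[0,0,0.3],20],[[0,0,0],[0,0,0.45],20],[[0,0,0],[0,0,0.6],20],[[0,0,0],[0,0,0.6],20]]}}

```text
clock: 14.48
position: [0.5003, -0.1205, 0.0581]
ee_rot: [[0.898, 0.44, 0.0], [0.44, -0.898, 0.0], [0.0, -0.0, -1.0]]
force: [-2.2, 1.9, 7.8]
gripper_width: 0.0618
```

Emit:
{"op": "drive_tool", "data": {"deltas": [[[0,0,0],[0,0,0.07],20],[[0,0,0],[0,0,0.15],20],[[0,0,0],[0,0,0.15],20],[[0,0,0],[0,0,0.15],20]]}}

```text
clock: 14.98
position: [0.5004, -0.1205, 0.0578]
ee_rot: [[0.898, 0.44, -0.0], [0.44, -0.898, -0.0], [-0.0, -0.0, -1.0]]
force: [-5.7, 3.4, 16.9]
gripper_width: 0.0617
```

```bash
python3 - <<'E'
from h import *
r,d,E,k=snap('wrist','w4'); P=cloud(d,E,k); s=ctrl.get_state(); R=np.array(s['ee_rot'])
print(s['clock'],s['position'],s['force'],s['gripper_width'])
v,u=np.mgrid[:384,:512]; q=(u>200)&(u<305)&(v>200)&(v<262)&(np.hypot(P[...,0]-.5,P[...,1]+.12)<.03)&(P[...,2]<.1)
print('cap top z',np.nanmedian(P[q],0), np.sum(q), np.linalg.lstsq(np.c_[P[q][:,:2]-[.5,-.12],np.ones(q.sum())],P[q][:,2],rcond=None)[0])
snap('top','t4'); snap('scene','s4')
cv2.imwrite('pics/s4c.png',cv2.resize(cv2.imread('pics/s4.png')[60:300,90:450],None,fx=2,fy=2))
E
```

```text
15.025 [ 0.50039194 -0.12049506  0.05778182] [-6.83976128  3.21849741 17.46871952] 0.06200428164268034
cap top z [ 0.51454704 -0.11227869  0.08615524] 4501 [-0.0586098  -0.04458286  0.08708551]
```

View pics/s4c.png

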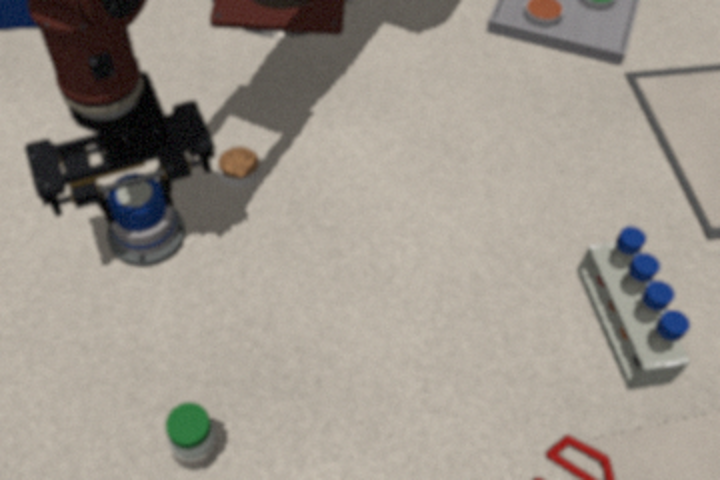

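```bash
python3 - <<'E'
from h import *
for fn in('w4','w2','s4'):
    r,d,E,k=load(fn); P=cloud(d,E,k); 
    c,z=((.5004,-.1205),.086) if fn!='w2' else ((.501,-.2004),.185)
    q=(np.hypot(P[...,0]-c[0],P[...,1]-c[1])<.028)&(abs(P[...,2]-z)<.006); X=P[q]
    for _ in range(6):
        A=np.c_[X[:,:2]-c,np.ones(len(X))]; f=np.linalg.lstsq(A,X[:,2],rcond=None)[0]; e=X[:,2]-A@f; X=X[abs(e)<max(.001,1.5*np.std(e))]
    print(fn,len(X),f,np.std(e))
    q=(np.hypot(P[...,0]-c[0],P[...,1]-c[1])<.045)&(P[...,2]>z-.003)&(P[...,2]<z+.004); print(P[q].min(0),P[q].max(0))
E
```

```text
w4 4850 [-6.05270410e-05  2.53018043e-04  8.62180456e-02] 0.00048496157594968633
[ 0.46894042 -0.15321267  0.0830019 ] [ 0.53178012 -0.07885693  0.08999594]
w2 4825 [-0.00111865  0.00106314  0.18542434] 0.0004913496078242285
[ 0.46109995 -0.23256341  0.18200131] [ 0.54339045 -0.16888286  0.18898812]
s4 175 [ 0.00680208 -0.00604277  0.085994  ] 0.0005884343032805625
[ 0.47068362 -0.15225052  0.08311477] [ 0.53268376 -0.07932561  0.08994348]
```

Level (tilt about 0), the cap top is at 86.2 mm (home), and the push reads 17 N. Handing in.

```bash
python3 - <<'E'
from workcell import ctrl
s=ctrl.get_state(); print(s['clock'],s['position'],s['force'],s['gripper_width']); print(ctrl.sign_off())
E
```

```text
15.125 [ 0.50039122 -0.1205142   0.05780983] [-6.63430569  3.50636742 17.32852278] 0.06171822336242705
the job is handed in; nothing more can be done
None
```

The cap is on the head and pushed home, and I handed the job in at 15.1 s with the gripper still holding it. The hand-in reports no verdict, so whether it passed is not confirmed.

I gripped the cap at 35 N, lifted it, centred it over the spigot and rested it on the pins. I then turned it about 58° with light pressure until the keyways dropped. After that I raised the grip to 45 N and pushed down to the shoulder.

**Last checks before hand-in:**
- **Home:** the cap's top stood at 86.2 mm, so its underside is about 50.2 mm above the bench, against 50 mm for fully home. From that I estimate the seal is pressed about 6 mm; I did not measure it directly.
- **Upright:** tilt was about 0. A first fit gave 0.07 rad; I put this down to points on the side of the cap getting in, and a cleaner fit from two cameras did not repeat it.
- **Push:** the wrist read about 17 N downward and 7 N sideways, which suggests the cap presses lightly against the spigot or pins.
- **Centring:** the tool stood at (0.5004, -0.1205), against the head at about (0.5002, -0.1207). I did not measure the cap's own centre after seating.
- **Other objects:** the jar, dish and rack looked undisturbed in the last scene picture. I did not measure their positions again.

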